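# Lock the cam-arm coupling onto the waste-oil tank

## Robot

A 7-joint arm with a two-finger parallel gripper is mounted at the origin on the work surface. World frame = base frame: x ahead of the robot, y to its left, z up, the work surface at z = 0. Lengths are in m, angles in rad, forces in N, time in s.
With the tool pointing down it reaches from about 0.4 to 0.875 m from the base axis. Payload 19.3 kg.
Tool frame: the origin (TCP) lies at the very end of the fingers, on their centre line; the grasp point (between the pads) lies 19 mm behind it; z points along the fingers, y is the direction in which the jaws open and shut (so a half turn about z gives the same grasp; the last joint's range is limited). The gripper opens to 85 mm and grips with 20 to 120 N. Pads are 22 mm wide; open, the fingers measure 114 mm over their backs; the gripper's body (76 mm by 85 mm) begins 54 mm behind the grasp point. The pads swing forward as they close: fully open they stand 13 mm farther back than shut.
Start: joints at [-1.263, 0.521, -0.036, 1.599, 0.021, 1.021, -0.113], TCP at [0.231, 0.581, 0.231] pointing down, gripper open.
Joint ranges: [-2.91, 2.91], [-0.3, 2.13], [-1.5, 1.42], [0.17, 2.43], [-1.26, 4.41], [0.16, 1.93], [-2.52, 2.52]. Speed limits (rad/s): [1.89, 1.89, 2.39, 2.39, 3.01, 3.01, 3.01].

## Interface

Orientations are given as [roll, pitch, yaw] about the fixed x, y, z axes, in that order (R = Rz(yaw) Ry(pitch) Rx(roll)).
In Python, from workcell import bot, grab_frame, calibration, workorder gives the robot as it stands.
- The arm moves only by the tool move_arm, never from a script. Its arguments are lists of equal length, an entry for each row: "jaw": the closure in counts, from 0 (fully open) to 255 (shut); "dp": the shift along the tool's x, y, z in units of 800 mm (1.0 is 800 mm), a list of three; "rotation": the turn, a rotation vector about the tool's x, y, z in units of pi rad (1.0 is pi rad), a list of three. In form: {"jaw": [jaw, ...], "dp": [[dx, dy, dz], ...], "rotation": [[rx, ry, rz], ...]}. A call has 1 to 10 rows; each row shifts and turns the commanded pose from where the row before left it, along the tool's axes as they then stand; what a row does not reach is not made up. A row lasts 1/8 s, in which the tool goes at most 62.5 mm and 10.7 degrees, less where a joint would pass 70% of its speed; a pose out of reach is approached as far as the arm can. A call with a number of a shift or a turn outside -1 to 1 is refused whole. A call with a gripper value outside its range is refused whole. The fingers move at their own pace and stop on an object; "squeeze" is the grip in N (left out, the last holds). Time passes only in rows, so rows that do not move let the fingers close. It gives the time, the measured TCP pose, the force and the opening at its end, in the units of the state.
- bot.observe(): the state, without advancing time (a new reading comes with each control period).
- grab_frame(name): name is "scene" or "top"; returns the picture (384x512x3 uint8, blue, green, red); there is no depth.
- calibration(name): a dict with "camera_matrix" (3x3 intrinsics, pixels), "T" (4x4, takes a point from camera to world coordinates). Camera axes: x right, y down, z forward; pixel columns grow to the right and rows downward; lengths in m; the calibration is good to about 2 mm. A picture is of the moment at which its call begins. calibration takes no time and is no camera call.
- workorder.job_done(): hands the job in, once; it reports no verdict.
The state is a dict: "clock": time; "qpos": joint angles; "qd": joint speeds; "joint_efforts": joint torques, N m; "position": TCP position; "tool_rot": TCP orientation; "force": force on the tool from outside, world axes, zero at the start; "moment": the same for the moment, N m; "grip_width": finger opening in m.
Only numpy, scipy, OpenCV 4.12 (cv2) and the standard library are available. Lean on these libraries where they do the work, as an engineer would, in place of code of your own. Each camera call takes 0.05 s, during which the arm holds its last target. There are 200 camera calls.

## Task

Fit the brass cam-arm coupling to the waste-oil tank: push it fully home, upright, over the tank's grooved adaptor (not the plugged riser beside it) and let go of it. Then swing its two cam arms all the way down, one after the other, so that it is locked on.

Things in the scene. Friction and masses are not known exactly. Their poses are not given: they have to be found in the camera images.
- coupling_mid (a point): Brass cam-arm coupling, loose, mouth down on the bench, 84 mm tall, 0.5 kg. Point: on its axis, half-way up (42 mm above its mouth); z up, y along the line of its arms. Below: an open cup 68 mm across, 46 mm high, bore 54 mm across, 40 mm deep. Above: a round tail 36 mm across, 38 mm high; grip it there, fingers closing along x, clear of the raised arms. The cap and ring near it have no arms.
- cam_a (a joint): Angle (rad) of the dark steel cam arm on the coupling's +y side: a bar 85 mm long, 16 wide, 7 thick, hinged at y = +36 mm, 24 mm below the coupling's point. 0: raised, outward and 50 deg above level; 0.87: level; 1.83: down at its stop, 55 deg below level. Stays where left; 2 to 4 N move it. Pressed down 45 mm outward of the pivot, it stops with the presser's tip about 40 mm below the pivot.
- cam_b (a joint): The same for the arm on the coupling's -y side, hinged at y = -36 mm. Both arms start raised by 33 to 50 degrees, their ends up to 85 mm above the coupling's mouth. A lobe at each pivot enters the adaptor's groove as the arm goes down; if the coupling is not fully home, the lobe hits the adaptor and blocks the arm.
- adaptor_seat (a point): Grooved brass adaptor on a riser on the low grey tank, fixed. Point: on its axis, at the upper face of its collar (72 mm across), 122 mm above the bench; z up. Above it the spigot, 48 mm across, 38 high, groove round it, cone nose. Home, the coupling's mouth rests on the collar, its point 42 mm above this; 3 mm play, any turn will do. 180 mm away: the lower plugged riser, no groove, 108 mm above the bench.
Not all that is in view belongs to the job. Leave any green look-alike of the part that bears coupling_mid alone.

How it is judged:
By the outcome, as a careful person would: the job done as asked, in the order asked, and still so for the second after the job is handed in, with the robot touching nothing.
It also fails if it takes over 64 s, if anything falls off the work surface, if the arm or the gripper's body presses on something with over 40 N, if the wrist force passes 120 N, or if a joint passes its speed limit or range.

## Working session

There is one attempt and no reset: what is moved stays moved. The work goes in short steps, Python scripts to look and compute and a tool call to move; the robot and the scene stay as the last step left them, time stands still between calls to the robot, and variables do not carry over. Pictures are saved under pics/ and viewed, about 8 in all and at most 12, crops included, and the job is handed in when it is done.

Besides the shell and the picture viewer there is one more tool, called after ">>>" as name(argument=value, ...), one argument or row to a line, values as JSON. move_arm: Moves the arm, as the interface text tells. Shifts and turns lie within -1 to 1; 1 stands for 800 mm of shift or pi rad of turn. Its arguments: {"type":"object","properties":{"jaw":{"type":"array","items":{"type":"number"}},"dp":{"type":"array","items":{"type":"array","items":{"type":"number","minimum":-1,"maximum":1}}},"rotation":{"type":"array","items":{"type":"array","items":{"type":"number","minimum":-1,"maximum":1}}},"squeeze":{"type":"number"}},"required":["jaw","dp","rotation"]}

```bash
mkdir -p pics; ls
python3 - <<'E'
from workcell import bot, grab_frame, calibration
import cv2,numpy as np
for n in("scene","top"):
    cv2.imwrite(f"pics/{n}0.png",grab_frame(n)); c=calibration(n); print(n,np.round(c["camera_matrix"],1).tolist(),np.round(c["T"],4).tolist())
print(bot.observe())
a=cv2.imread("pics/scene0.png");b=cv2.imread("pics/top0.png")
E
```

```text
pics
scene [[359.5, 0.0, 252.3], [0.0, 359.5, 195.0], [0.0, 0.0, 1.0]] [[-0.2574, 0.6546, -0.7108, 1.1034], [0.9661, 0.1595, -0.2029, 0.172], [-0.0194, -0.7389, -0.6735, 0.6853], [0.0, 0.0, 0.0, 1.0]]
top [[362.7, 0.0, 253.3], [0.0, 362.7, 193.6], [0.0, 0.0, 1.0]] [[-0.0041, -0.9928, 0.1199, 0.383], [-0.9998, 0.0017, -0.02, 0.0061], [0.0196, -0.12, -0.9926, 0.8987], [0.0, 0.0, 0.0, 1.0]]
{'clock': 0.1, 'qpos': array([-1.26319392,  0.52197585, -0.0363278 ,  1.59993864,  0.02121148,
        1.02110791, -0.11279589]), 'qd': array([ 0.00015646, -0.00061277,  0.00071633, -0.00225879,  0.0001953 ,
        0.00013531,  0.00155082]), 'joint_efforts': array([ 3.44340348e-03, -9.28476048e+01,  1.98460311e+00, -3.70531368e+01,
        1.82701513e-02,  5.51092322e-03,  1.72641950e-05]), 'position': array([0.23047227, 0.58062937, 0.23077435]), 'tool_rot': array([-3.14055152e+00,  8.26957926e-05,  2.76378952e+00]), 'force': array([ 0.0462403 , -0.77797798, -0.43249817]), 'moment': array([-0.0256072 ,  0.05928966, -0.00566128]), 'grip_width': 0.08538478149532043}
```

View pics/scene0.png

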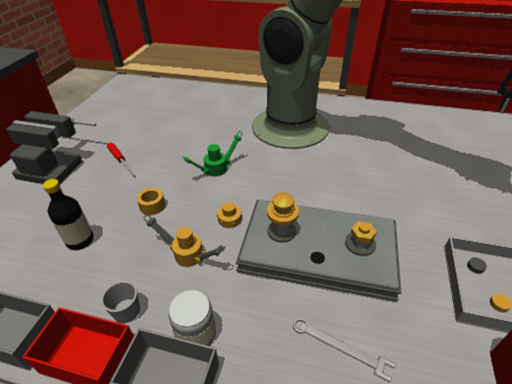

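View pics/top0.png

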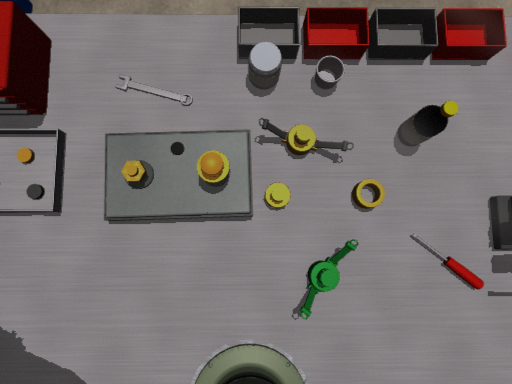

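The scene shows these possible couplings:

| Thing | Scene pixel | Top pixel | Notes |
|---|---|---|---|
| Brass part with two dark arms | (187,245) | (302,138) | chosen as the coupling |
| Armless cap | (229,213) | (278,195) | not it |
| Ring | (150,200) | (369,193) | not it |
| Green look-alike | (215,158) | (325,276) | leave alone |

For the seat, the adaptor with the cone nose is at scene (283,205), top (212,165). The hex-plugged riser is at scene (362,235), top (134,172). I'll check both in a close crop.

Run:
```python
import cv2,numpy as np
a=cv2.imread("pics/scene0.png");b=cv2.imread("pics/top0.png")
def cr(im,x,y,w,h,s): 
    o=cv2.resize(im[y:y+h,x:x+w],None,fx=s,fy=s,interpolation=cv2.INTER_CUBIC)
    for i in range(0,w,10): cv2.line(o,(int(i*s),0),(int(i*s),6 if (x+i)%50 else 14),(255,255,255),1); 
    for i in range(0,h,10): cv2.line(o,(0,int(i*s)),(6 if (y+i)%50 else 14,int(i*s)),(255,255,255),1)
    return o
o=np.vstack([np.hstack([cr(a,140,210,100,60,4),cr(a,250,180,100,60,4)]),np.hstack([cr(b,250,110,110,70,3.6363),cr(b,160,130,110,70,3.6363)])[:, :800]]) 
print(o.shape); cv2.imwrite("pics/crop.png",o)
```

```text
(495, 800, 3)
```

View pics/crop.png

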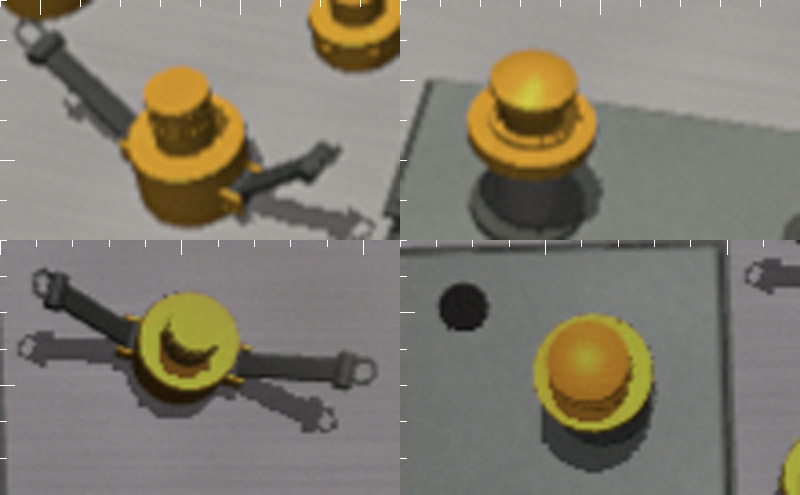

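```bash
cat > h.py <<'E'
from workcell import bot, grab_frame, calibration
import cv2,numpy as np
def P(n):
    c=calibration(n); return c["camera_matrix"]@np.linalg.inv(c["T"])[:3]
def tri(s,t):
    X=cv2.triangulatePoints(P("scene"),P("top"),np.array(s,float).reshape(2,1),np.array(t,float).reshape(2,1)).ravel(); return X[:3]/X[3]
def proj(n,X):
    x=P(n)@np.r_[X,1]; return x[:2]/x[2]
def onplane(n,px,z):
    c=calibration(n); d=c["T"][:3,:3]@np.linalg.solve(c["camera_matrix"],np.r_[px,1]); o=c["T"][:3,3]; return o+d*(z-o[2])/d[2]
def circ(im,n,c,r,s,x0,y0,col):
    p=np.array([(proj(n,c+[r*np.cos(a),r*np.sin(a),0])-[x0,y0]+.5)*s for a in np.linspace(0,6.283,50)])
    cv2.polylines(im,[p.astype(int)],True,col,1)
def overlay(items,frames,wins,out):
    o=[]
    for n,x0,y0,w,h,s in wins:
        im=cv2.resize(frames[n][y0:y0+h,x0:x0+w],None,fx=s,fy=s,interpolation=cv2.INTER_CUBIC)
        for c,r,col in items: circ(im,n,np.array(c),r,s,x0,y0,col)
        o.append(im)
    cv2.imwrite(out,np.vstack([np.hstack(o[:2]),np.hstack(o[2:])]))
E
python3 - <<'E'
from h import *
np.set_printoptions(precision=4,suppress=True)
def show(k,s,t):
    X=tri(s,t); print(k,X,'reproj err',proj("scene",X)-s,proj("top",X)-t); return X
tt=show("tail top",(184.5,232),(301.8,132.6))
sh=show("shoulder",(186.5,243.8),(302,138.1))
co=show("collar",(283.1,211.3),(213.3,166.6))
e1=show("-y end",(147.5,218.7),(349,146.3)); e2=show("+y end",(220.5,248.5),(262.4,121.8))
for z in (.046,.084): print("top@",z,onplane("top",(302,138.1) if z<.05 else (301.8,132.6),z),"scene",onplane("scene",(186.5,243.8) if z<.05 else (184.5,232),z))
print("collar@.122",onplane("top",(213.3,166.6),.122),onplane("scene",(283.1,211.3),.122))
c=np.r_[sh[:2],0]; a=np.r_[co[:2],0]
it=[(c+[0,0,.084],.018,(255,0,0)),(c+[0,0,.046],.034,(0,0,255)),(c,.034,(0,255,0)),(a+[0,0,.122],.036,(0,0,255)),(a+[0,0,.16],.01,(255,0,0))]
overlay(it,{n:cv2.imread(f"pics/{n}0.png") for n in("scene","top")},[("scene",140,215,80,55,5),("scene",245,185,80,55,5),("top",260,115,80,55,5),("top",170,140,80,55,5)],"pics/ov.png")
E
```

```text
tail top [ 0.6238 -0.1241  0.0843] reproj err [0.3686 0.0503] [ 0.3351 -0.1125]
shoulder [ 0.6222 -0.1291  0.0406] reproj err [-0.6211 -0.0849] [-0.559   0.1814]
collar [0.5373 0.0794 0.1144] reproj err [-0.8022  0.0119] [-0.7888  0.1606]
-y end [ 0.5945 -0.2356  0.0702] reproj err [-0.282  -0.0576] [-0.2668  0.1022]
+y end [ 0.6491 -0.0318  0.0841] reproj err [-0.1964 -0.0157] [-0.1717  0.0488]
top@ 0.046 [ 0.6212 -0.1296  0.046 ] scene [ 0.6261 -0.1251  0.046 ]
top@ 0.084 [ 0.6236 -0.1234  0.084 ] scene [ 0.6237 -0.1251  0.084 ]
collar@.122 [0.5361 0.077  0.122 ] [0.5443 0.0824 0.122 ]
```

View pics/ov.png

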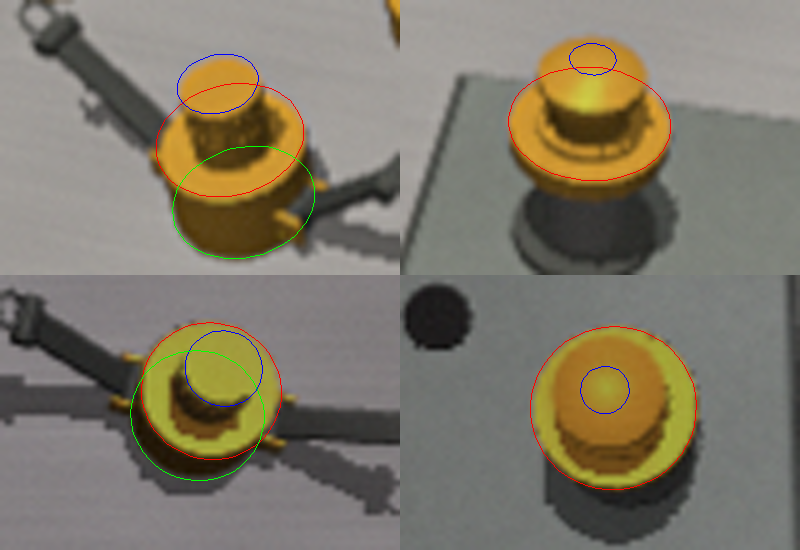

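The scene crop confirms the choice: brass cup and tail with two dark arms, and the adaptor has the collar and cone nose. The overlay fits both views to about 1 px. The coupling is near (0.623,-0.128), its arm line is at about -15°, the tail top triangulates to 84 mm, and the collar is near (0.537,0.079). Next I'll plan the move to hover over it.

```bash
cat > plan.py <<'E'
from h import *
import sys, json
from scipy.spatial.transform import Rotation as R
def plan(target, yaw_deg, n, jaw, start=None):
    """rows of round numbers from the measured pose to target, tool straight down at yaw; error is fed forward"""
    s=bot.observe(); p,Rc=(s["position"].copy(),R.from_euler("xyz",s["tool_rot"])) if start is None else start
    Rt=R.from_euler("xyz",[np.pi,0,np.radians(yaw_deg)]); target=np.array(target); dp=[];ro=[]
    for k in range(n,0,-1):
        d=np.round(Rc.inv().apply((target-p)/k)/.8,3)+0.; w=np.round((Rc.inv()*Rt).as_rotvec()/k/np.pi,3)+0.
        p=p+Rc.apply(d*.8); Rc=Rc*R.from_rotvec(w*np.pi); dp.append(d.tolist()); ro.append(w.tolist())
    for i in range(0,n,10): print(json.dumps({"jaw":[jaw]*len(dp[i:i+10]),"dp":dp[i:i+10],"rotation":ro[i:i+10]}))
    print("end",p.round(4),Rc.as_euler("xyz").round(3)); return p,Rc
E
python3 -c "
from plan import *
plan([.623,-.128,.2],75,20,0)"
```

```text
{"jaw": [0, 0, 0, 0, 0, 0, 0, 0, 0, 0], "dp": [[-0.039, -0.032, 0.002], [-0.041, -0.029, 0.002], [-0.043, -0.026, 0.002], [-0.045, -0.023, 0.002], [-0.047, -0.02, 0.002], [-0.048, -0.016, 0.002], [-0.049, -0.013, 0.002], [-0.05, -0.009, 0.002], [-0.05, -0.005, 0.002], [-0.051, -0.002, 0.002]], "rotation": [[0.0, 0.0, 0.023], [0.0, 0.0, 0.023], [0.0, 0.0, 0.023], [0.0, 0.0, 0.023], [0.0, 0.0, 0.023], [0.0, 0.0, 0.023], [0.0, 0.0, 0.023], [0.0, 0.0, 0.023], [0.0, 0.0, 0.023], [0.0, 0.0, 0.023]]}
{"jaw": [0, 0, 0, 0, 0, 0, 0, 0, 0, 0], "dp": [[-0.051, 0.002, 0.002], [-0.05, 0.005, 0.002], [-0.05, 0.009, 0.002], [-0.049, 0.013, 0.002], [-0.048, 0.016, 0.002], [-0.047, 0.02, 0.002], [-0.045, 0.023, 0.002], [-0.043, 0.026, 0.002], [-0.041, 0.03, 0.002], [-0.039, 0.032, 0.001]], "rotation": [[0.0, 0.0, 0.023], [0.0, 0.0, 0.023], [0.0, 0.0, 0.023], [0.0, 0.0, 0.023], [0.0, 0.0, 0.024], [0.0, 0.0, 0.023], [0.0, 0.0, 0.024], [0.0, 0.0, 0.023], [0.0, 0.0, 0.024], [0.0, 0.0, 0.023]]}
end [ 0.623  -0.1279  0.2002] [-3.142e+00  1.000e-03  1.309e+00]
```

>>> move_arm(
  jaw=[0, 0, 0, 0, 0, 0, 0, 0, 0, 0],
  dp=[
    [-0.039, -0.032, 0.0],
    [-0.041, -0.029, 0.0],
    [-0.043, -0.026, 0.0],
    [-0.045, -0.023, 0.0],
    [-0.047, -0.02, 0.0],
    [-0.048, -0.016, 0.0],
    [-0.049, -0.013, 0.0],
    [-0.05, -0.009, 0.0],
    [-0.05, -0.005, 0.0],
    [-0.051, -0.002, 0.0],
  ],
  rotation=[
    [0, 0, 0.023],
    [0, 0, 0.023],
    [0, 0, 0.023],
    [0, 0, 0.023],
    [0, 0, 0.023],
    [0, 0, 0.023],
    [0, 0, 0.023],
    [0, 0, 0.023],
    [0, 0, 0.023],
    [0, 0, 0.023],
  ],
)

```text
clock: 1.35
position: [0.4271, 0.2257, 0.2312]
tool_rot: [-3.141, 0.0, 2.039]
force: [0.5, 0.5, -0.8]
grip_width: 0.0853
```

>>> move_arm(
  jaw=[0, 0, 0, 0, 0, 0, 0, 0, 0, 0],
  dp=[
    [-0.051, 0.002, 0.0],
    [-0.05, 0.005, 0.0],
    [-0.05, 0.009, 0.0],
    [-0.049, 0.013, 0.0],
    [-0.048, 0.016, 0.005],
    [-0.047, 0.02, 0.005],
    [-0.045, 0.023, 0.005],
    [-0.043, 0.026, 0.005],
    [-0.041, 0.03, 0.005],
    [-0.039, 0.032, 0.005],
  ],
  rotation=[
    [0, 0, 0.023],
    [0, 0, 0.023],
    [0, 0, 0.023],
    [0, 0, 0.023],
    [0, 0, 0.024],
    [0, 0, 0.023],
    [0, 0, 0.024],
    [0, 0, 0.023],
    [0, 0, 0.024],
    [0, 0, 0.023],
  ],
)

```text
clock: 2.6
position: [0.6235, -0.1286, 0.2068]
tool_rot: [-3.141, 0.0, 1.307]
force: [0.2, 0.4, -0.6]
grip_width: 0.0855
```

```bash
python3 -c "
from plan import *
s=bot.observe(); print(s['position'],s['tool_rot'],s['qpos'],s['clock'],s['grip_width'])
plan([.623,-.128,.06],75,8,0)
import cv2
f={n:grab_frame(n) for n in('scene','top')}
cv2.imwrite('pics/a.png',np.hstack([cv2.resize(f['scene'][150:290,100:300],None,fx=2,fy=2,interpolation=2),cv2.resize(f['top'][60:200,200:400],None,fx=2,fy=2,interpolation=2)]))"
```

```text
[ 0.62350579 -0.12857948  0.20684063] [-3.14105394e+00  1.49369804e-05  1.30704008e+00] [-0.18414314  0.60959646  0.45670598  1.60949517 -0.30584811  0.99471102
  0.10554148] 2.6 0.08546148239953302
{"jaw": [0, 0, 0, 0, 0, 0, 0, 0], "dp": [[0.0, 0.0, 0.023], [0.0, 0.0, 0.023], [0.0, 0.0, 0.023], [0.0, 0.0, 0.023], [0.0, 0.0, 0.023], [0.0, 0.0, 0.023], [0.0, 0.0, 0.023], [0.001, -0.001, 0.023]], "rotation": [[0.0, 0.0, 0.0], [0.0, 0.0, 0.0], [0.0, 0.0, 0.0], [0.0, 0.0, 0.0], [0.0, 0.0, 0.0], [0.0, 0.0, 0.0], [0.0, 0.0, 0.0], [0.0, 0.0, -0.001]]}
end [ 0.6229 -0.1276  0.0596] [-3.141  0.     1.31 ]
```

View pics/a.png

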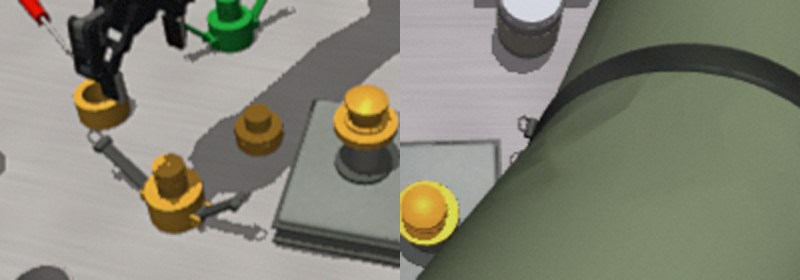

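>>> move_arm(
  jaw=[0, 0, 0, 0, 0, 0, 0, 0, 0, 0],
  dp=[
    [0, 0, 0.023],
    [0, 0, 0.023],
    [0, 0, 0.023],
    [0, 0, 0.023],
    [0, 0, 0.023],
    [0, 0, 0.023],
    [0, 0, 0.023],
    [0, 0, 0.023],
    [0, 0, 0.006],
    [0, 0, 0],
  ],
  rotation=[
    [0, 0, 0],
    [0, 0, 0],
    [0, 0, 0],
    [0, 0, 0],
    [0, 0, 0],
    [0, 0, 0],
    [0, 0, 0],
    [0, 0, 0],
    [0, 0, 0],
    [0, 0, 0],
  ],
)

```text
clock: 3.95
position: [0.6231, -0.1277, 0.0552]
tool_rot: [-3.141, 0.0, 1.309]
force: [0.2, 0.0, 0.6]
grip_width: 0.0854
```

```bash
python3 -c "
from h import *
s=bot.observe(); print(s['position'],s['force'])
f=grab_frame('scene')
cv2.imwrite('pics/b.png',cv2.resize(f[160:300,110:290],None,fx=4,fy=4,interpolation=2))"
```

```text
[ 0.62307093 -0.1276961   0.05520867] [0.19494225 0.02266183 0.58391455]
```

View pics/b.png

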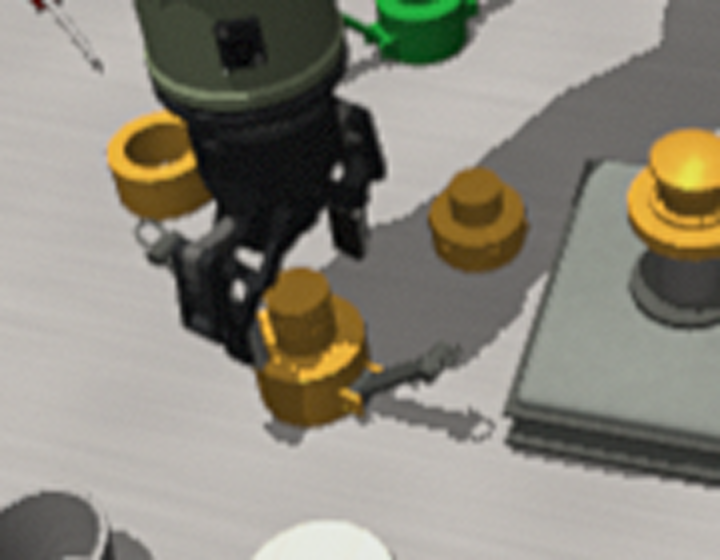

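The jaws straddle the tail: the finger tips are at (240,355) and (350,250), with the tail midway between them at (300,305). Closing now.

>>> move_arm(
  jaw=[255, 255, 255, 255, 255, 255, 255, 255],
  dp=[
    [0, 0, 0],
    [0, 0, 0],
    [0, 0, 0],
    [0, 0, 0],
    [0, 0, 0],
    [0, 0, 0],
    [0, 0, 0],
    [0, 0, 0],
  ],
  rotation=[
    [0, 0, 0],
    [0, 0, 0],
    [0, 0, 0],
    [0, 0, 0],
    [0, 0, 0],
    [0, 0, 0],
    [0, 0, 0],
    [0, 0, 0],
  ],
  squeeze=70,
)

```text
clock: 5.0
position: [0.6237, -0.1277, 0.0559]
tool_rot: [3.14, -0.0, 1.309]
force: [2.3, -0.3, 6.9]
grip_width: 0.034
```

```bash
python3 -c "
from plan import *
s=bot.observe(); print(s['position'],s['tool_rot'],s['force'],s['grip_width'])
p=s['position']
st=plan([p[0],p[1],.25],75,8,255)
plan([.537,.079,.25],88,10,255,st)"
```

```text
[ 0.62369945 -0.12767988  0.0558934 ] [ 3.14017227e+00 -1.63281724e-04  1.30918958e+00] [ 2.26909184 -0.3346207   6.94250978] 0.03400262840497116
{"jaw": [255, 255, 255, 255, 255, 255, 255, 255], "dp": [[0.0, 0.0, -0.03], [0.0, 0.0, -0.03], [0.0, 0.0, -0.03], [0.0, 0.0, -0.031], [0.0, 0.0, -0.03], [0.0, 0.0, -0.031], [0.0, 0.0, -0.03], [0.0, 0.0, -0.031]], "rotation": [[0.0, 0.0, 0.0], [0.0, 0.0, 0.0], [0.0, 0.0, 0.0], [0.0, 0.0, 0.0], [0.0, 0.0, 0.0], [0.0, 0.0, 0.0], [0.0, 0.0, 0.0], [0.0, 0.0, 0.0]]}
end [ 0.6234 -0.1276  0.2503] [ 3.14  -0.     1.309]
{"jaw": [255, 255, 255, 255, 255, 255, 255, 255, 255, 255], "dp": [[0.022, -0.017, 0.0], [0.023, -0.017, 0.0], [0.023, -0.016, 0.0], [0.023, -0.016, 0.0], [0.024, -0.015, 0.0], [0.024, -0.015, 0.0], [0.024, -0.014, 0.0], [0.024, -0.013, 0.0], [0.025, -0.013, 0.0], [0.025, -0.012, 0.0]], "rotation": [[0.0, 0.0, -0.007], [0.0, 0.0, -0.007], [0.0, 0.0, -0.007], [0.0, 0.0, -0.007], [0.0, 0.0, -0.007], [0.0, 0.0, -0.007], [0.0, 0.0, -0.008], [0.0, 0.0, -0.007], [0.0, 0.0, -0.008], [0.0, 0.0, -0.007]]}
end [0.5369 0.079  0.2501] [3.14  0.    1.535]
```

>>> move_arm(
  jaw=[255, 255, 255, 255, 255, 255, 255, 255, 255],
  dp=[
    [0, 0, -0.01],
    [0, 0, -0.025],
    [0, 0, -0.03],
    [0, 0, -0.031],
    [0, 0, -0.03],
    [0, 0, -0.031],
    [0, 0, -0.03],
    [0, 0, -0.031],
    [0, 0, -0.025],
  ],
  rotation=[
    [0, 0, 0],
    [0, 0, 0],
    [0, 0, 0],
    [0, 0, 0],
    [0, 0, 0],
    [0, 0, 0],
    [0, 0, 0],
    [0, 0, 0],
    [0, 0, 0],
  ],
)

```text
clock: 6.12
position: [0.6228, -0.1277, 0.2519]
tool_rot: [3.141, -0.0, 1.309]
force: [0.6, -0.9, -5.2]
grip_width: 0.0343
```

>>> move_arm(
  jaw=[255, 255, 255, 255, 255, 255, 255, 255, 255, 255],
  dp=[
    [0.022, -0.017, 0.0],
    [0.023, -0.017, 0.0],
    [0.023, -0.016, 0.0],
    [0.023, -0.016, 0.0],
    [0.024, -0.015, 0.0],
    [0.024, -0.015, 0.0],
    [0.024, -0.014, 0.0],
    [0.024, -0.013, 0.0],
    [0.025, -0.013, 0.0],
    [0.025, -0.012, 0.0],
  ],
  rotation=[
    [0, 0, -0.007],
    [0, 0, -0.007],
    [0, 0, -0.007],
    [0, 0, -0.007],
    [0, 0, -0.007],
    [0, 0, -0.007],
    [0, 0, -0.008],
    [0, 0, -0.007],
    [0, 0, -0.008],
    [0, 0, -0.007],
  ],
)

```text
clock: 7.38
position: [0.536, 0.0805, 0.2497]
tool_rot: [3.142, -0.0, 1.537]
force: [0.5, 0.2, -6.0]
grip_width: 0.0338
```

>>> move_arm(
  jaw=[255, 255],
  dp=[
    [0, 0, 0],
    [0, 0, 0],
  ],
  rotation=[
    [0, 0, 0],
    [0, 0, 0],
  ],
)

```text
clock: 7.62
position: [0.5366, 0.0791, 0.2498]
tool_rot: [3.141, 0.0, 1.535]
force: [-1.0, -0.4, -4.7]
grip_width: 0.0341
```

```bash
python3 -c "
from h import *
s=bot.observe(); print(s['position'],s['tool_rot'],s['force'],s['grip_width'])
f={n:grab_frame(n) for n in('scene','top')}
for n in f: cv2.imwrite('pics/c_'+n+'.png',f[n])
p=s['position']; c=np.array([p[0],p[1],p[2]-.056])
a=np.array([.5373,.0794,.122])
it=[(c,.034,(0,255,0)),(c+[0,0,.046],.034,(0,0,255)),(a,.036,(255,0,0))]
overlay(it,f,[('scene',235,130,80,60,5),('scene',235,180,80,60,5),('top',170,110,80,60,5),('top',170,150,80,60,5)],'pics/c.png')"
```

```text
[0.53657646 0.0790849  0.24977806] [3.14132754e+00 2.54958588e-04 1.53542719e+00] [-1.04136362 -0.36657047 -4.7055701 ] 0.03409622747922413
```

View pics/c.png

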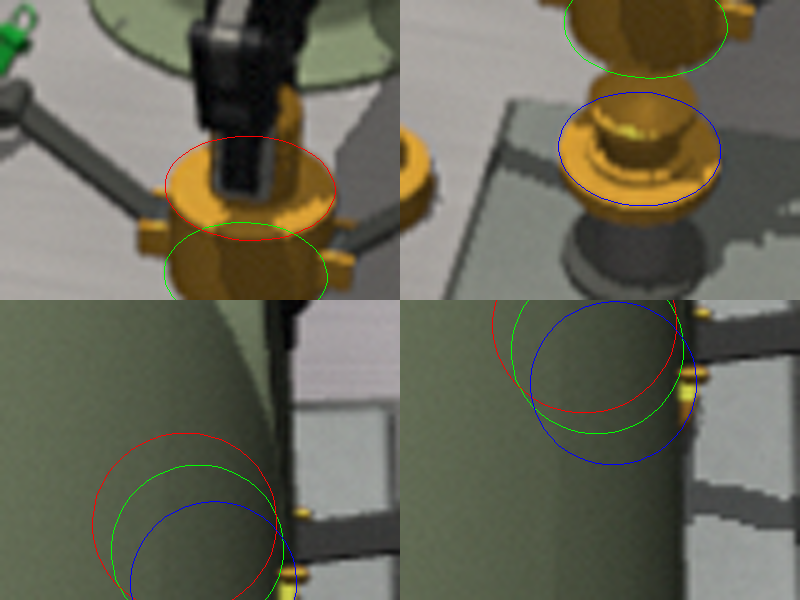

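In the scene view the held cup's mouth rim (lower edge about y=77) and the collar both sit on their modelled circles within 0.5 px, so it is lined up. I'll descend in small guarded steps.

>>> move_arm(
  jaw=[255, 255, 255, 255, 255],
  dp=[
    [0, 0, 0.015],
    [0, 0, 0.015],
    [0, 0, 0.01],
    [0, 0, 0.008],
    [0, 0, 0.005],
  ],
  rotation=[
    [0, 0, 0],
    [0, 0, 0],
    [0, 0, 0],
    [0, 0, 0],
    [0, 0, 0],
  ],
)

```text
clock: 8.35
position: [0.5367, 0.079, 0.207]
tool_rot: [3.141, 0.0, 1.535]
force: [1.3, -0.3, -4.5]
grip_width: 0.0341
```

>>> move_arm(
  jaw=[255, 255, 255, 255],
  dp=[
    [0, 0, 0.005],
    [0, 0, 0.005],
    [0, 0, 0.005],
    [0, 0, 0],
  ],
  rotation=[
    [0, 0, 0],
    [0, 0, 0],
    [0, 0, 0],
    [0, 0, 0],
  ],
)

```text
clock: 8.85
position: [0.5369, 0.0791, 0.1951]
tool_rot: [3.141, 0.0, 1.535]
force: [5.3, 0.1, -8.3]
grip_width: 0.0341
```

>>> move_arm(
  jaw=[255, 255, 255, 255],
  dp=[
    [0, 0.001, 0.004],
    [0, 0, 0.004],
    [0, 0, 0.004],
    [0, 0, 0],
  ],
  rotation=[
    [0, 0, 0],
    [0, 0, 0],
    [0, 0, 0],
    [0, 0, 0],
  ],
)

```text
clock: 9.35
position: [0.5373, 0.079, 0.1854]
tool_rot: [-3.141, 0.0, 1.535]
force: [2.6, 0.7, -7.1]
grip_width: 0.0342
```

>>> move_arm(
  jaw=[255, 255, 255, 255],
  dp=[
    [0, 0, 0.003],
    [0, 0, 0.003],
    [0, 0, 0.003],
    [0, 0, 0],
  ],
  rotation=[
    [0, 0, 0],
    [0, 0, 0],
    [0, 0, 0],
    [0, 0, 0],
  ],
)

```text
clock: 9.85
position: [0.5373, 0.079, 0.1783]
tool_rot: [-3.141, 0.0, 1.535]
force: [3.1, -0.0, -6.1]
grip_width: 0.0339
```

>>> move_arm(
  jaw=[255, 255, 255],
  dp=[
    [0, 0, 0.002],
    [0, 0, 0.002],
    [0, 0, 0],
  ],
  rotation=[
    [0, 0, 0],
    [0, 0, 0],
    [0, 0, 0],
  ],
)

```text
clock: 10.22
position: [0.5383, 0.0791, 0.177]
tool_rot: [3.139, -0.001, 1.535]
force: [-4.5, -0.6, 24.3]
grip_width: 0.0342
```

>>> move_arm(
  jaw=[255, 0, 0, 0, 0, 0],
  dp=[
    [0, 0, -0.001],
    [0, 0, 0],
    [0, 0, 0],
    [0, 0, 0],
    [0, 0, 0],
    [0, 0, 0],
  ],
  rotation=[
    [0, 0, 0],
    [0, 0, 0],
    [0, 0, 0],
    [0, 0, 0],
    [0, 0, 0],
    [0, 0, 0],
  ],
)

```text
clock: 10.98
position: [0.5373, 0.0791, 0.176]
tool_rot: [-3.141, 0.0, 1.535]
force: [0.0, -0.2, -0.3]
grip_width: 0.0852
```

>>> move_arm(
  jaw=[0, 0, 0, 0, 0, 255, 255, 255, 255, 255],
  dp=[
    [0, 0, -0.02],
    [0, 0, -0.04],
    [0, 0, -0.04],
    [0, 0, -0.04],
    [0, 0, 0],
    [0, 0, 0],
    [0, 0, 0],
    [0, 0, 0],
    [0, 0, 0],
    [0, 0, 0],
  ],
  rotation=[
    [0, 0, 0],
    [0, 0, 0],
    [0, 0, 0],
    [0, 0, 0],
    [0, 0, 0],
    [0, 0, 0],
    [0, 0, 0],
    [0, 0, 0],
    [0, 0, 0],
    [0, 0, 0],
  ],
)

```text
clock: 12.22
position: [0.5373, 0.079, 0.2879]
tool_rot: [-3.141, 0.0, 1.535]
force: [-0.1, 0.5, 0.2]
grip_width: -0.0001
```

```bash
python3 -c "
from h import *
s=bot.observe(); print(s['position'],s['tool_rot'],s['force'],s['grip_width'],s['clock'])
f={n:grab_frame(n) for n in('scene','top')}
c=np.array([.5375,.0791,.122])
it=[(c,.034,(0,255,0)),(c+[0,0,.046],.034,(0,0,255)),(c+[0,0,.084],.018,(255,0,0))]
im=f['scene'];im=cv2.resize(im[130:260,190:390],None,fx=4,fy=4,interpolation=2)
for q,r,col in it: circ(im,'scene',q,r,4,190,130,col)
cv2.imwrite('pics/d.png',im)"
```

```text
[0.53729355 0.07900396 0.28794516] [-3.14129018e+00  1.99803356e-04  1.53531311e+00] [-0.06146534  0.46502162  0.24844279] -9.470014286182464e-05 12.225
```

View pics/d.png

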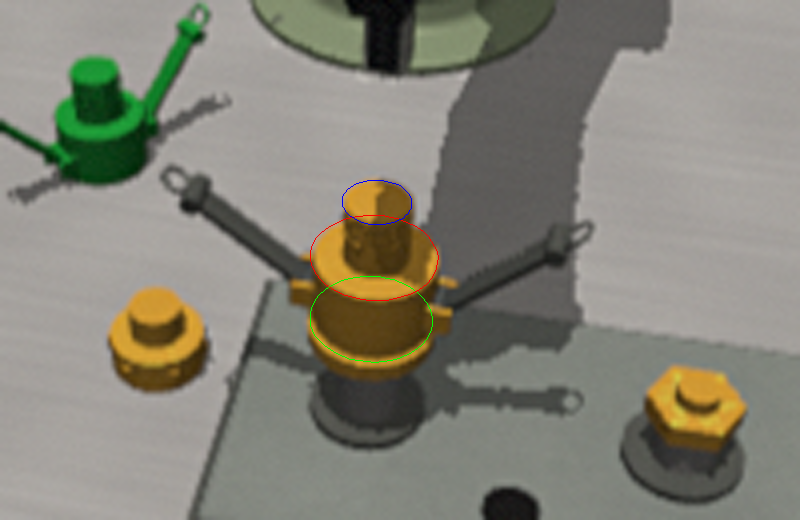

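The coupling is seated: the mouth ring is on the collar at (373,320), the tail is upright at (377,200), and both arms are raised, +y to the right and -y to the left. Now I'll press the +y arm at 81 mm from the axis with the jaws shut.

>>> move_arm(
  jaw=[255, 255, 255, 255, 255, 255, 255, 255],
  dp=[
    [0.05, 0, 0],
    [0.051, 0, 0],
    [0, 0, 0.04],
    [0, 0, 0.04],
    [0, 0, 0.015],
    [0, 0, 0.015],
    [0, 0, 0.015],
    [0, 0, 0.015],
  ],
  rotation=[
    [0, 0, 0],
    [0, 0, 0],
    [0, 0, 0],
    [0, 0, 0],
    [0, 0, 0],
    [0, 0, 0],
    [0, 0, 0],
    [0, 0, 0],
  ],
)

```text
clock: 13.32
position: [0.5405, 0.1599, 0.1759]
tool_rot: [3.141, -0.0, 1.535]
force: [-0.1, -0.3, 1.6]
grip_width: -0.0003
```

>>> move_arm(
  jaw=[255, 255, 255, 255, 255, 255, 255],
  dp=[
    [0, 0, 0.015],
    [0, 0, 0.015],
    [0, 0, 0.015],
    [0, 0, 0.015],
    [0, 0, 0.015],
    [0, 0, 0.01],
    [0, 0, 0],
  ],
  rotation=[
    [0, 0, 0],
    [0, 0, 0],
    [0, 0, 0],
    [0, 0, 0],
    [0, 0, 0],
    [0, 0, 0],
    [0, 0, 0],
  ],
)

```text
clock: 14.2
position: [0.5398, 0.1597, 0.1074]
tool_rot: [-3.141, 0.001, 1.535]
force: [0.4, -1.2, 0.9]
grip_width: 0.0006
```

Force stays low, so the arm is turning freely. I'll continue to the stop.

>>> move_arm(
  jaw=[255, 255, 255],
  dp=[
    [0, 0, 0.005],
    [0, 0, 0.005],
    [0, 0, 0],
  ],
  rotation=[
    [0, 0, 0],
    [0, 0, 0],
    [0, 0, 0],
  ],
)

```text
clock: 14.58
position: [0.5401, 0.1598, 0.0999]
tool_rot: [-3.141, 0.0, 1.535]
force: [-0.3, 0.3, 0.4]
grip_width: 0.0001
```

>>> move_arm(
  jaw=[255, 255, 255],
  dp=[
    [0, 0, 0.002],
    [0, 0, 0.002],
    [0, 0, 0],
  ],
  rotation=[
    [0, 0, 0],
    [0, 0, 0],
    [0, 0, 0],
  ],
)

```text
clock: 14.95
position: [0.5402, 0.1598, 0.0968]
tool_rot: [-3.142, 0.0, 1.535]
force: [0.3, 0.4, 0.4]
grip_width: -0.0
```

>>> move_arm(
  jaw=[255, 255, 255, 255],
  dp=[
    [0, 0, 0.003],
    [0, 0, 0.003],
    [0, 0, 0.003],
    [0, 0, 0],
  ],
  rotation=[
    [0, 0, 0],
    [0, 0, 0],
    [0, 0, 0],
    [0, 0, 0],
  ],
)

```text
clock: 15.45
position: [0.5402, 0.16, 0.0895]
tool_rot: [-3.141, -0.0, 1.536]
force: [0.1, 2.5, 2.7]
grip_width: 0.0001
```

```bash
python3 -c "
from h import *
f=grab_frame('scene')
f2=grab_frame('top')
cv2.imwrite('pics/e.png',np.hstack([cv2.resize(f[130:260,230:360],(520,520),interpolation=2),cv2.resize(f2[120:220,130:200],(280,400),interpolation=2).copy() if 0 else cv2.copyMakeBorder(cv2.resize(f2[120:220,130:200],(280,400),interpolation=2),0,120,0,0,0)]))"
```

```text
(no output)
```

View pics/e.png

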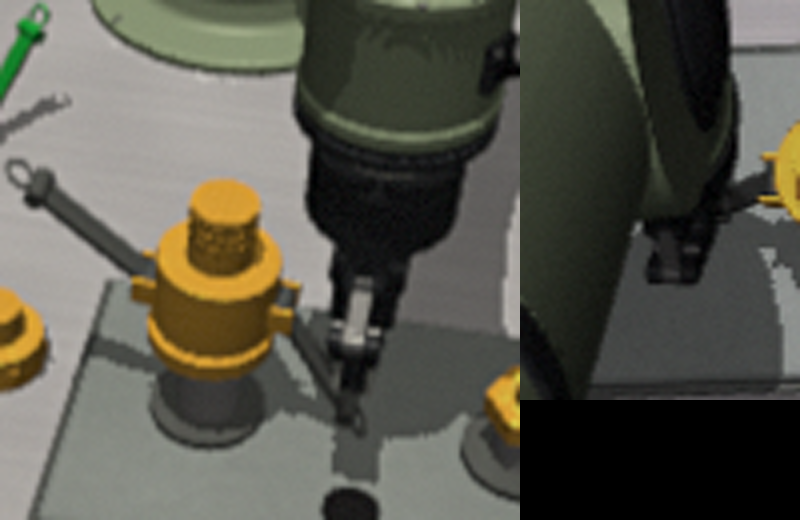

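The +y arm now points steeply down, from its pivot at (285,300) to its end at (350,420), with the finger on its outer half. I'll press further until the stop shows in the force.

>>> move_arm(
  jaw=[255, 255, 255],
  dp=[
    [0, 0, 0.003],
    [0, 0, 0.003],
    [0, 0, 0],
  ],
  rotation=[
    [0, 0, 0],
    [0, 0, 0],
    [0, 0, 0],
  ],
)

```text
clock: 15.92
position: [0.5404, 0.1601, 0.0849]
tool_rot: [3.141, -0.0, 1.536]
force: [-0.2, 3.2, 4.8]
grip_width: 0.0
```

>>> move_arm(
  jaw=[255, 255, 255, 255],
  dp=[
    [0, 0, 0.003],
    [0, 0, 0.003],
    [0, 0, 0],
    [0, 0, 0],
  ],
  rotation=[
    [0, 0, 0],
    [0, 0, 0],
    [0, 0, 0],
    [0, 0, 0],
  ],
)

```text
clock: 16.42
position: [0.5404, 0.1601, 0.0801]
tool_rot: [3.141, -0.0, 1.536]
force: [0.2, 3.5, 4.6]
grip_width: -0.0001
```

>>> move_arm(
  jaw=[255, 255, 255],
  dp=[
    [-0.002, 0, 0],
    [-0.002, 0, 0],
    [0, 0, 0],
  ],
  rotation=[
    [0, 0, 0],
    [0, 0, 0],
    [0, 0, 0],
  ],
)

```text
clock: 16.8
position: [0.5399, 0.1565, 0.0799]
tool_rot: [-3.141, 0.0, 1.535]
force: [-0.8, 3.6, 0.3]
grip_width: -0.0002
```

```bash
python3 -c "
from h import *
print(bot.observe()['force'],bot.observe()['moment'])
f=grab_frame('scene'); cv2.imwrite('pics/f_full.png',f)
cv2.imwrite('pics/f.png',cv2.resize(f[180:250,240:340],None,fx=7,fy=7,interpolation=2))"
```

```text
[-0.82703734  3.58302961  0.33742804] [ 9.54639632e-01 -1.36181190e-04  2.18549778e-02]
```

View pics/f.png

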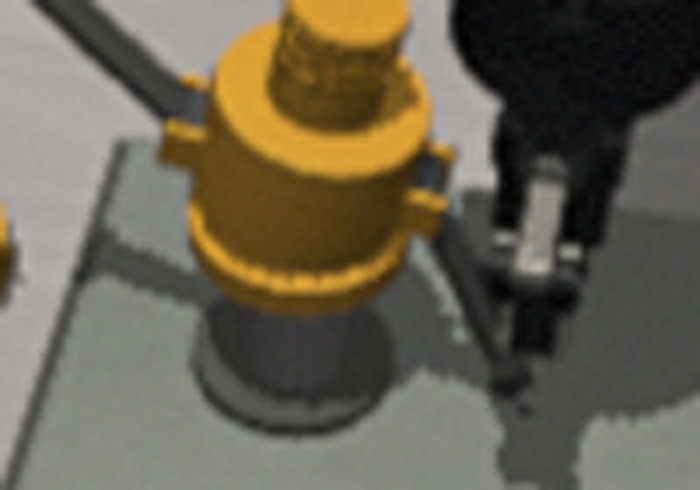

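```bash
python3 -c "
from h import *
c=np.array([.5375,.0791,.122]);u=np.array([.035,.999,0])
for L in(.075,.085):
  for a in (35,45,50,55,60,65):
    t=np.radians(a);X=c+u*(.036+L*np.cos(t))+[0,0,.018-L*np.sin(t)]
    print(L,a,((proj('scene',X)-[240,180]+.5)*7).round())
print('pivot',((proj('scene',c+u*.036+[0,0,.018])-[240,180]+.5)*7).round(), 'tip',((proj('scene',bot.observe()['position'])-[240,180]+.5)*7).round())"
```

```text
0.075 35 [597. 322.]
0.075 45 [567. 338.]
0.075 50 [551. 344.]
0.075 55 [533. 349.]
0.075 60 [515. 353.]
0.075 65 [497. 355.]
0.085 35 [621. 339.]
0.085 45 [587. 357.]
0.085 50 [568. 364.]
0.085 55 [548. 370.]
0.085 60 [528. 374.]
0.085 65 [507. 377.]
pivot [415. 187.] tip [529. 345.]
```

The scene view puts the +y arm's end at (512,378), which matches 55° or more below level, so it is at its stop. I'll back off outward, go over the top and press the -y arm.

>>> move_arm(
  jaw=[255, 255, 255, 255, 255, 255, 255, 255, 255, 255],
  dp=[
    [0.02, 0, 0],
    [0, 0, -0.052],
    [0, 0, -0.052],
    [0, 0, -0.052],
    [0, 0, -0.052],
    [0, 0, 0],
    [-0.054, 0, 0],
    [-0.054, 0, 0],
    [-0.055, 0, 0],
    [-0.055, 0, 0],
  ],
  rotation=[
    [0, 0, 0],
    [0, 0, 0],
    [0, 0, 0],
    [0, 0, 0],
    [0, 0, 0],
    [0, 0, 0],
    [0, 0, 0],
    [0, 0, 0],
    [0, 0, 0],
    [0, 0, 0],
  ],
)

```text
clock: 18.1
position: [0.5341, -0.0025, 0.2458]
tool_rot: [-3.141, 0.0, 1.536]
force: [1.1, -0.3, -0.7]
grip_width: 0.0004
```

>>> move_arm(
  jaw=[255, 255, 255, 255, 255, 255, 255],
  dp=[
    [0, 0, 0],
    [0, 0, 0.015],
    [0, 0, 0.015],
    [0, 0, 0.015],
    [0, 0, 0.015],
    [0, 0, 0.015],
    [0, 0, 0.015],
  ],
  rotation=[
    [0, 0, 0],
    [0, 0, 0],
    [0, 0, 0],
    [0, 0, 0],
    [0, 0, 0],
    [0, 0, 0],
    [0, 0, 0],
  ],
)

```text
clock: 18.98
position: [0.5345, -0.0017, 0.1737]
tool_rot: [3.141, 0.0, 1.535]
force: [1.0, -0.0, 2.4]
grip_width: -0.0002
```

>>> move_arm(
  jaw=[255, 255, 255, 255, 255, 255],
  dp=[
    [0, 0, 0.015],
    [0, 0, 0.015],
    [0, 0, 0.015],
    [0, 0, 0.015],
    [0, 0, 0.015],
    [0, 0, 0],
  ],
  rotation=[
    [0, 0, 0],
    [0, 0, 0],
    [0, 0, 0],
    [0, 0, 0],
    [0, 0, 0],
    [0, 0, 0],
  ],
)

```text
clock: 19.73
position: [0.5339, -0.0017, 0.1135]
tool_rot: [-3.14, 0.0, 1.535]
force: [0.2, -0.2, 1.2]
grip_width: -0.0
```

>>> move_arm(
  jaw=[255, 255, 255, 255, 255, 255],
  dp=[
    [0, 0, 0.008],
    [0, 0, 0.008],
    [0, 0, 0.005],
    [0, 0, 0.005],
    [0, 0, 0.003],
    [0, 0, 0],
  ],
  rotation=[
    [0, 0, 0],
    [0, 0, 0],
    [0, 0, 0],
    [0, 0, 0],
    [0, 0, 0],
    [0, 0, 0],
  ],
)

```text
clock: 20.48
position: [0.5351, -0.0025, 0.0917]
tool_rot: [3.14, 0.001, 1.535]
force: [-0.8, -4.7, 9.4]
grip_width: -0.0002
```

>>> move_arm(
  jaw=[255, 255, 255, 255, 255, 255],
  dp=[
    [0, 0, 0.004],
    [0, 0, 0.004],
    [0, 0, 0.003],
    [0.003, 0, 0],
    [0.003, 0, 0],
    [0, 0, 0],
  ],
  rotation=[
    [0, 0, 0],
    [0, 0, 0],
    [0, 0, 0],
    [0, 0, 0],
    [0, 0, 0],
    [0, 0, 0],
  ],
)

```text
clock: 21.22
position: [0.5347, 0.0006, 0.0825]
tool_rot: [3.141, 0.003, 1.533]
force: [-0.2, -14.9, 2.5]
grip_width: 0.0
```

The -y arm is at a hard stop, with 15 N sideways. I'll retreat and look.

>>> move_arm(
  jaw=[255, 255, 255, 255, 255, 255, 255],
  dp=[
    [-0.02, 0, 0],
    [-0.01, 0, -0.03],
    [0, 0, -0.055],
    [0, 0, -0.055],
    [0, 0, -0.055],
    [-0.05, 0, 0],
    [-0.05, 0, 0],
  ],
  rotation=[
    [0, 0, 0],
    [0, 0, 0],
    [0, 0, 0],
    [0, 0, 0],
    [0, 0, 0],
    [0, 0, 0],
    [0, 0, 0],
  ],
)

```text
clock: 22.1
position: [0.531, -0.1018, 0.2389]
tool_rot: [3.141, -0.0, 1.537]
force: [0.3, 0.0, -0.2]
grip_width: 0.0002
```

```bash
python3 -c "
from h import *
print(bot.observe()['force'],bot.observe()['position'],bot.observe()['clock'])
f={n:grab_frame(n) for n in('scene','top')}
c=np.array([.5375,.0791,.122]);u=np.array([.035,.999,0])
def mk(n,x0,y0,w,h,s):
  im=cv2.resize(f[n][y0:y0+h,x0:x0+w],None,fx=s,fy=s,interpolation=2)
  for q,r in((c,.034),(c+[0,0,.046],.034),(c+[0,0,.084],.018)): circ(im,n,q,r,s,x0,y0,(0,0,255))
  for sg in(1,-1):
    for L in(.085,):
      t=np.radians(55);X=c+sg*u*(.036+L*np.cos(t))+[0,0,.018-L*np.sin(t)]
      cv2.circle(im,tuple(((proj(n,X)-[x0,y0]+.5)*s).astype(int)),4,(255,0,0),1)
  return im
cv2.imwrite('pics/g.png',np.hstack([mk('scene',235,160,100,90,4),mk('top',160,120,100,90,4)]))"
```

```text
[ 0.29901005  0.02291049 -0.19607736] [ 0.53095263 -0.10177123  0.23892384] 22.1
```

View pics/g.png

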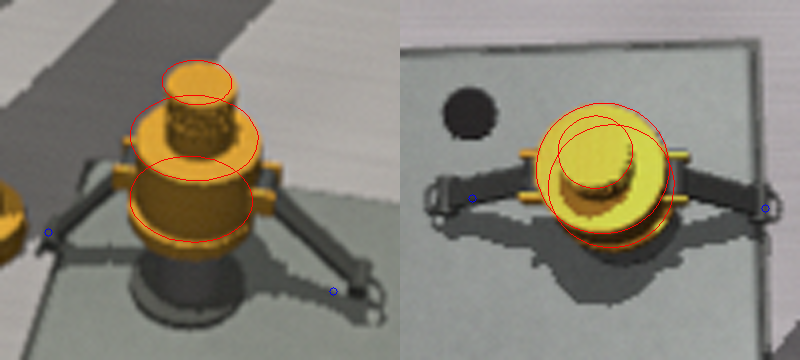

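The coupling is home: its outlines fit in both views. The -y arm is down on its mark, with its end at (52,240) in the scene view. The +y arm has come back up to about 40° below level: its end is at (355,280) against the mark at (333,291). The rising finger most likely dragged it up. I'll press it again to a firm stop and clear outward farther before lifting.

>>> move_arm(
  jaw=[255, 255, 255, 255, 255, 255, 255, 255, 255, 255],
  dp=[
    [0.047, 0, 0],
    [0.047, 0, 0],
    [0.047, 0, 0],
    [0.047, 0, 0],
    [0.047, 0, 0],
    [0.047, 0, 0],
    [0.046, 0, 0],
    [0, 0, 0],
    [0, 0, 0.05],
    [0, 0, 0.05],
  ],
  rotation=[
    [0, 0, 0],
    [0, 0, 0],
    [0, 0, 0],
    [0, 0, 0],
    [0, 0, 0],
    [0, 0, 0],
    [0, 0, 0],
    [0, 0, 0],
    [0, 0, 0],
    [0, 0, 0],
  ],
)

```text
clock: 23.45
position: [0.5403, 0.1609, 0.1577]
tool_rot: [3.141, -0.0, 1.535]
force: [0.5, -0.2, 0.4]
grip_width: -0.0
```

>>> move_arm(
  jaw=[255, 255, 255, 255, 255, 255, 255, 255, 255, 255],
  dp=[
    [0, 0, 0.015],
    [0, 0, 0.015],
    [0, 0, 0.015],
    [0, 0, 0.01],
    [0, 0, 0.01],
    [0, 0, 0.01],
    [0, 0, 0.01],
    [0, 0, 0.01],
    [0, 0, 0.004],
    [0, 0, 0],
  ],
  rotation=[
    [0, 0, 0],
    [0, 0, 0],
    [0, 0, 0],
    [0, 0, 0],
    [0, 0, 0],
    [0, 0, 0],
    [0, 0, 0],
    [0, 0, 0],
    [0, 0, 0],
    [0, 0, 0],
  ],
)

```text
clock: 24.7
position: [0.5415, 0.1637, 0.0803]
tool_rot: [3.139, -0.003, 1.537]
force: [0.8, 11.7, 17.5]
grip_width: -0.0
```

>>> move_arm(
  jaw=[255, 255, 255, 255],
  dp=[
    [-0.003, 0, 0],
    [-0.003, 0, 0],
    [-0.002, 0, 0],
    [0, 0, 0],
  ],
  rotation=[
    [0, 0, 0],
    [0, 0, 0],
    [0, 0, 0],
    [0, 0, 0],
  ],
)

```text
clock: 25.2
position: [0.5402, 0.1585, 0.0793]
tool_rot: [3.141, -0.004, 1.538]
force: [0.8, 18.2, -0.7]
grip_width: -0.0003
```

That is a firm stop at 18 N. I'll clear well outward, then rise and look.

>>> move_arm(
  jaw=[255, 255, 255, 255, 255, 255, 255, 255, 255],
  dp=[
    [0.02, 0, 0],
    [0.03, 0, 0],
    [0, 0, 0],
    [0, 0, 0],
    [0, 0, -0.05],
    [0, 0, -0.055],
    [0, 0, -0.055],
    [0, 0, -0.055],
    [0, 0, 0],
  ],
  rotation=[
    [0, 0, 0],
    [0, 0, 0],
    [0, 0, 0],
    [0, 0, 0],
    [0, 0, 0],
    [0, 0, 0],
    [0, 0, 0],
    [0, 0, 0],
    [0, 0, 0],
  ],
)

```text
clock: 26.32
position: [0.5428, 0.1945, 0.2542]
tool_rot: [3.137, -0.002, 1.534]
force: [0.6, -0.7, -0.7]
grip_width: 0.0002
```

>>> move_arm(
  jaw=[255, 255, 255, 255, 255, 255, 255, 255],
  dp=[
    [-0.053, 0, 0],
    [-0.053, 0, 0],
    [-0.053, 0, 0],
    [-0.053, 0, 0],
    [-0.053, 0, 0],
    [-0.053, 0, 0],
    [-0.053, 0, 0],
    [0, 0, 0],
  ],
  rotation=[
    [0, 0, 0],
    [0, 0, 0],
    [0, 0, 0],
    [0, 0, 0],
    [0, 0, 0],
    [0, 0, 0],
    [0, 0, 0],
    [0, 0, 0],
  ],
)

```text
clock: 27.32
position: [0.5298, -0.1054, 0.2506]
tool_rot: [-3.141, 0.001, 1.53]
force: [-0.6, 0.7, -0.0]
grip_width: -0.0003
```

```bash
python3 -c "
from h import *
print(bot.observe()['force'],bot.observe()['position'],bot.observe()['clock'])
f={n:grab_frame(n) for n in('scene','top')}
c=np.array([.5375,.0791,.122]);u=np.array([.035,.999,0])
def mk(n,x0,y0,w,h,s):
  im=cv2.resize(f[n][y0:y0+h,x0:x0+w],None,fx=s,fy=s,interpolation=2)
  for q,r in((c,.034),(c+[0,0,.046],.034),(c+[0,0,.084],.018)): circ(im,n,q,r,s,x0,y0,(0,0,255))
  for sg in(1,-1):
    for L in(.085,):
      t=np.radians(55);X=c+sg*u*(.036+L*np.cos(t))+[0,0,.018-L*np.sin(t)]
      cv2.circle(im,tuple(((proj(n,X)-[x0,y0]+.5)*s).astype(int)),4,(255,0,0),1)
  return im
cv2.imwrite('pics/i.png',np.hstack([mk('scene',235,160,100,90,4),mk('top',160,120,100,90,4)]))"
```

```text
[-0.6187108   0.71080663 -0.00089959] [ 0.52983415 -0.10537092  0.25063607] 27.325
```

View pics/i.png

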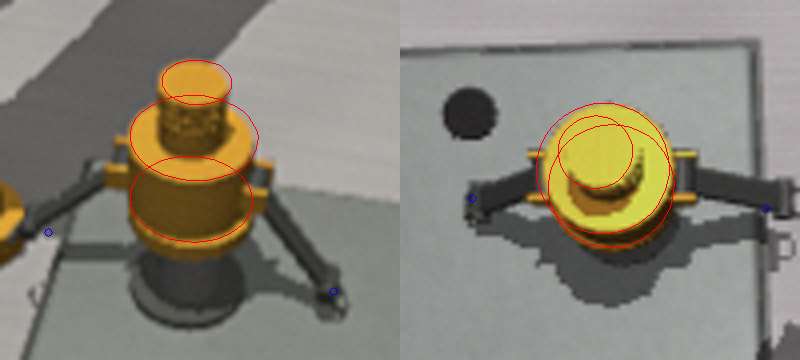

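The picture shows the +y arm on its mark, at scene (332,288). The -y arm has come up, with its end at (28,230) against the mark at (48,232), and the tail has shifted about 1.5 px. So my inward over-pressing rocks the coupling within its play and the opposite arm gives way. That was the 12th picture viewed, so from here I measure by code.

```bash
cat > meas.py <<'E'
from h import *
c0=np.array([.5375,.0791,.122])
def ends(k,s,t):
    X=tri(s,t); r=np.linalg.norm(X[:2]-c0[:2])-.036; h=.140-X[2]
    print(k,X.round(4),"out",r.round(4),"drop",h.round(4),"angle",np.degrees(np.arctan2(h,r)).round(1),"len",np.hypot(r,h).round(4))
def px(p,x0,y0,s=4): return (p[0]/s-.5+x0,p[1]/s-.5+y0)
E
python3 - <<'E'
from meas import *
for k,s,t in (("g +y",(355,280),(450,190)),("g -y",(50,243),(767,207)),("i +y",(330,287),(476,195)),("i -y",(28,230),(787,197))):
    ends(k,px(s,235,160),px((t[0]-400,t[1]),160,120))
g=cv2.imread("pics/g.png");i=cv2.imread("pics/i.png")
# shift of cup and tail between g and i, by template matching in each view
for n,(x,y,w,h) in {"scene tail":(150,50,95,90),"scene cup low":(120,170,150,90),"scene collar/riser":(120,250,130,75),"top cup":(530,95,160,160),"top hole":(430,75,80,80)}.items():
    T=g[y:y+h,x:x+w]; m=20; S=i[max(0,y-m):y+h+m,x-m:x+w+m]; r=cv2.matchTemplate(S,T,cv2.TM_CCOEFF_NORMED); _,v,_,l=cv2.minMaxLoc(r); print(n,round(v,3),(l[0]-m)/4,(l[1]-min(m,y))/4)
E
```

```text
g +y [0.5425 0.1743 0.0848] out 0.0593 drop 0.0552 angle 42.9 len 0.0811
g -y [ 0.5364 -0.0054  0.0633] out 0.0485 drop 0.0767 angle 57.7 len 0.0907
i +y [0.5416 0.1614 0.0745] out 0.0464 drop 0.0655 angle 54.7 len 0.0802
i -y [ 0.5401 -0.0171  0.0753] out 0.0603 drop 0.0647 angle 47.0 len 0.0884
scene tail 0.85 -2.0 0.0
scene cup low 0.843 0.0 0.0
scene collar/riser 0.994 0.0 0.0
top cup 0.855 0.0 0.0
top hole 0.999 0.0 0.0
```

>>> move_arm(
  jaw=[255, 255, 255, 255, 255, 255, 255, 255],
  dp=[
    [0.045, 0, 0],
    [0.045, 0, 0],
    [0.039, 0, 0],
    [0, 0, 0.045],
    [0, 0, 0.045],
    [0, 0, 0.04],
    [0, 0, 0.02],
    [0, 0, 0],
  ],
  rotation=[
    [0, 0, 0],
    [0, 0, 0],
    [0, 0, 0],
    [0, 0, 0],
    [0, 0, 0],
    [0, 0, 0],
    [0, 0, 0],
    [0, 0, 0],
  ],
)

```text
clock: 28.42
position: [0.5342, 0.0019, 0.1307]
tool_rot: [-3.14, 0.0, 1.536]
force: [0.2, -0.1, 0.5]
grip_width: 0.0001
```

>>> move_arm(
  jaw=[255, 255, 255, 255, 255],
  dp=[
    [0, 0, 0.008],
    [0, 0, 0.005],
    [0, 0, 0.003],
    [0, 0, 0.003],
    [0, 0, 0],
  ],
  rotation=[
    [0, 0, 0],
    [0, 0, 0],
    [0, 0, 0],
    [0, 0, 0],
    [0, 0, 0],
  ],
)

```text
clock: 29.05
position: [0.5346, 0.0015, 0.116]
tool_rot: [-3.141, 0.0, 1.535]
force: [0.6, -0.5, 0.6]
grip_width: 0.0001
```

>>> move_arm(
  jaw=[255, 255],
  dp=[
    [0, 0, 0.003],
    [0, 0, 0],
  ],
  rotation=[
    [0, 0, 0],
    [0, 0, 0],
  ],
)

```text
clock: 29.3
position: [0.5345, 0.0015, 0.1136]
tool_rot: [-3.141, 0.0, 1.535]
force: [0.6, 0.6, -0.3]
grip_width: -0.0
```

>>> move_arm(
  jaw=[255, 255, 255, 255],
  dp=[
    [-0.004, 0, 0.005],
    [0, 0, 0.005],
    [0, 0, 0.005],
    [0, 0, 0],
  ],
  rotation=[
    [0, 0, 0],
    [0, 0, 0],
    [0, 0, 0],
    [0, 0, 0],
  ],
)

```text
clock: 29.8
position: [0.5343, -0.0017, 0.1013]
tool_rot: [-3.141, 0.0, 1.535]
force: [-0.1, 1.0, 0.6]
grip_width: -0.0
```

>>> move_arm(
  jaw=[255, 255, 255],
  dp=[
    [0, 0, 0.003],
    [0, 0, 0],
    [0, 0, 0],
  ],
  rotation=[
    [0, 0, 0],
    [0, 0, 0],
    [0, 0, 0],
  ],
)

```text
clock: 30.18
position: [0.5345, -0.0017, 0.0993]
tool_rot: [-3.142, 0.0, 1.535]
force: [0.0, -0.5, -0.6]
grip_width: 0.0001
```

>>> move_arm(
  jaw=[255, 255, 255],
  dp=[
    [0, 0, 0.003],
    [0, 0, 0.003],
    [0, 0, 0],
  ],
  rotation=[
    [0, 0, 0],
    [0, 0, 0],
    [0, 0, 0],
  ],
)

```text
clock: 30.55
position: [0.5352, -0.0026, 0.0951]
tool_rot: [3.14, 0.001, 1.535]
force: [-0.7, -4.9, 12.4]
grip_width: -0.0002
```

>>> move_arm(
  jaw=[255, 255],
  dp=[
    [0, 0, 0.003],
    [0, 0, 0],
  ],
  rotation=[
    [0, 0, 0],
    [0, 0, 0],
  ],
)

```text
clock: 30.8
position: [0.5353, -0.0026, 0.0927]
tool_rot: [3.14, 0.001, 1.535]
force: [0.4, -5.1, 11.6]
grip_width: 0.0001
```

```bash
cat >> meas.py <<'E'
def match(f,src,x0,y0,box,m=24,off=0):
    """best sub-pixel-ish match of a 4x patch from an old annotated crop in the present frame; returns score and shift (camera px)"""
    im=cv2.resize(f[y0:y0+90,x0:x0+100],None,fx=4,fy=4,interpolation=2)
    x,y,w,h=box; T=src[y:y+h,x+off:x+off+w]; X0=max(0,x-m);Y0=max(0,y-m)
    r=cv2.matchTemplate(im[Y0:y+h+m,X0:x+w+m],T,cv2.TM_CCOEFF_NORMED); _,v,_,l=cv2.minMaxLoc(r)
    return round(v,3),(l[0]+X0-x)/4,(l[1]+Y0-y)/4
def report():
    f={n:grab_frame(n) for n in("scene","top")}; g=cv2.imread("pics/g.png");i=cv2.imread("pics/i.png")
    print("tail vs g",match(f["scene"],g,235,160,(150,50,95,90)),"vs i",match(f["scene"],i,235,160,(150,50,95,90)))
    for nm,src in(("g",g),("i",i)):
        print("+y end vs",nm,"scene",match(f["scene"],src,235,160,(280,200,100,110) if 0 else ((335,260,45,45) if nm=="g" else (305,255,50,60))),"top",match(f["top"],src,160,120,(20,170,60,45) if nm=="g" else (60,170,60,50),24,400))
        print("-y end vs",nm,"scene",match(f["scene"],src,235,160,(35,225,50,35) if nm=="g" else (10,210,55,35)),"top",match(f["top"],src,160,120,(335,180,60,45) if nm=="g" else (345,170,50,45),24,400))
    return f
E
python3 -c "
from meas import *
s=bot.observe();print(s['force'],s['position']);report()"
```

```text
[ 0.38391365 -5.07654947 11.62052624] [ 0.53528106 -0.00257963  0.09271086]
tail vs g (0.541, -2.5, 0.25) vs i (0.609, -0.5, 0.5)
+y end vs g scene (0.748, -6.0, 0.25) top (0.671, 4.0, -2.0)
-y end vs g scene (0.656, -0.5, 1.25) top (0.512, 1.25, -1.5)
+y end vs i scene (0.895, 1.25, -1.0) top (0.717, -3.25, -2.5)
-y end vs i scene (0.477, 6.0, 3.25) top (0.686, -6.0, -1.0)
```

>>> move_arm(
  jaw=[255, 255, 255, 255, 255, 255, 255, 255, 255, 255],
  dp=[
    [-0.03, 0, -0.002],
    [-0.03, 0, 0],
    [0, 0, 0],
    [0, 0, -0.05],
    [0, 0, -0.05],
    [0, 0, -0.05],
    [0, 0, -0.05],
    [-0.04, 0, 0],
    [-0.03, 0, 0],
    [0, 0, 0],
  ],
  rotation=[
    [0, 0, 0],
    [0, 0, 0],
    [0, 0, 0],
    [0, 0, 0],
    [0, 0, 0],
    [0, 0, 0],
    [0, 0, 0],
    [0, 0, 0],
    [0, 0, 0],
    [0, 0, 0],
  ],
)

```text
clock: 32.15
position: [0.5306, -0.1064, 0.2537]
tool_rot: [3.142, 0.0, 1.534]
force: [0.4, 0.0, 0.4]
grip_width: 0.0
```

```bash
python3 -c "
from meas import *
s=bot.observe();print(s['force'],s['position'],s['clock']);f=report()
for n in f: cv2.imwrite('pics/j_'+n+'.png',f[n])
# self check
g=cv2.imread('pics/g.png');i=cv2.imread('pics/i.png')
def tm(a,b,box,m=40):
    x,y,w,h=box;T=a[y:y+h,x:x+w];X0=max(0,x-m);Y0=max(0,y-m);r=cv2.matchTemplate(b[Y0:y+h+m,X0:x+w+m],T,cv2.TM_CCOEFF_NORMED);_,v,_,l=cv2.minMaxLoc(r);return round(v,3),(l[0]+X0-x)/4,(l[1]+Y0-y)/4
print('g->i: +y sc',tm(g,i,(335,260,45,45)),'top',tm(g,i,(420,170,60,45)),'-y sc',tm(g,i,(35,225,50,35)),'top',tm(g,i,(735,180,60,45)))"
```

```text
[0.35425294 0.01574102 0.42991666] [ 0.53060956 -0.10642741  0.25372649] 32.15
tail vs g (0.915, -1.5, -0.25) vs i (0.912, 0.25, 0.0)
+y end vs g scene (0.514, -6.0, 1.25) top (0.724, 6.0, 1.0)
-y end vs g scene (0.781, -1.0, -0.25) top (0.949, 1.25, -0.5)
+y end vs i scene (0.935, 0.25, 0.0) top (0.957, -0.5, 0.0)
-y end vs i scene (0.556, -2.5, 4.0) top (0.787, -4.75, 0.25)
g->i: +y sc (0.63, -7.75, 0.75) top (0.799, 8.5, 0.5) -y sc (0.407, 1.25, -3.5) top (0.528, 1.25, -2.75)
```

```bash
python3 -c "
from meas import *
d=cv2.imread('pics/d.png'); j=cv2.imread('pics/j_scene.png'); J=cv2.resize(j[130:260,190:390],None,fx=4,fy=4,interpolation=2)
pure=((d==0).sum(2)==2)&(d.max(2)==255); M=cv2.dilate(pure.astype(np.uint8),np.ones((3,3)))
for n,(x,y,w,h) in {'tail':(325,170,100,110),'cup shoulder L/R':(290,240,170,60),'cup bottom+collar':(290,300,170,85),'collar':(300,345,150,90),'hex':(620,350,150,150)}.items():
    m=16;T=d[y:y+h,x:x+w];k=(1-M[y:y+h,x:x+w]).astype(np.float32)
    r=cv2.matchTemplate(J[y-m:y+h+m,x-m:x+w+m].astype(np.float32),T.astype(np.float32),cv2.TM_CCOEFF_NORMED,mask=np.dstack([k]*3)); _,v,_,l=cv2.minMaxLoc(r); print(n,round(v,3),(l[0]-m)/4,(l[1]-m)/4)
"
```

```text
tail 0.682 -1.0 0.75
cup shoulder L/R 0.79 -1.0 0.5
cup bottom+collar 0.782 -0.5 0.25
collar 0.896 -0.25 0.25
hex 0.999 0.0 0.0
```

Measured now: the +y end is within 0.5 px of its down state, the -y end is about 1 px from its, and the coupling sits home, shifted about 1.5 mm in its play. I'll do one last gentle vertical check press on +y.

>>> move_arm(
  jaw=[255, 255, 255, 255, 255, 255, 255, 255, 255, 255],
  dp=[
    [0.055, 0, 0],
    [0.055, 0, 0],
    [0.055, 0, 0],
    [0.055, 0, 0],
    [0.055, 0, 0],
    [0.055, 0, 0],
    [0, 0, 0],
    [0, 0, 0.055],
    [0, 0, 0.055],
    [0, 0, 0.055],
  ],
  rotation=[
    [0, 0, 0],
    [0, 0, 0],
    [0, 0, 0],
    [0, 0, 0],
    [0, 0, 0],
    [0, 0, 0],
    [0, 0, 0],
    [0, 0, 0],
    [0, 0, 0],
    [0, 0, 0],
  ],
)

```text
clock: 33.5
position: [0.5397, 0.1586, 0.1204]
tool_rot: [3.142, -0.0, 1.536]
force: [1.5, 0.6, -0.2]
grip_width: 0.0002
```

>>> move_arm(
  jaw=[255, 255, 255, 255, 255, 255],
  dp=[
    [0, 0, 0.01],
    [0, 0, 0.006],
    [0, 0, 0.004],
    [0, 0, 0.003],
    [0, 0, 0],
    [0, 0, 0],
  ],
  rotation=[
    [0, 0, 0],
    [0, 0, 0],
    [0, 0, 0],
    [0, 0, 0],
    [0, 0, 0],
    [0, 0, 0],
  ],
)

```text
clock: 34.25
position: [0.5403, 0.1583, 0.1036]
tool_rot: [3.141, -0.0, 1.535]
force: [0.3, 0.0, -0.2]
grip_width: -0.0003
```

>>> move_arm(
  jaw=[255, 255],
  dp=[
    [0, 0, 0.003],
    [0, 0, 0],
  ],
  rotation=[
    [0, 0, 0],
    [0, 0, 0],
  ],
)

```text
clock: 34.5
position: [0.5401, 0.1582, 0.1007]
tool_rot: [-3.141, 0.0, 1.535]
force: [0.2, -0.3, 0.1]
grip_width: -0.0001
```

>>> move_arm(
  jaw=[255, 255, 255],
  dp=[
    [0, 0, 0.003],
    [0, 0, 0.002],
    [0, 0, 0],
  ],
  rotation=[
    [0, 0, 0],
    [0, 0, 0],
    [0, 0, 0],
  ],
)

```text
clock: 34.88
position: [0.5401, 0.1582, 0.0967]
tool_rot: [-3.141, 0.0, 1.535]
force: [0.5, -0.5, -0.0]
grip_width: 0.0002
```

>>> move_arm(
  jaw=[255, 255],
  dp=[
    [0, 0, 0.002],
    [0, 0, 0],
  ],
  rotation=[
    [0, 0, 0],
    [0, 0, 0],
  ],
)

```text
clock: 35.12
position: [0.5401, 0.1582, 0.0952]
tool_rot: [-3.141, 0.0, 1.535]
force: [-0.6, -1.2, 0.2]
grip_width: -0.0002
```

>>> move_arm(
  jaw=[255, 255, 255],
  dp=[
    [0, 0, 0.003],
    [0, 0, 0.003],
    [0, 0, 0],
  ],
  rotation=[
    [0, 0, 0],
    [0, 0, 0],
    [0, 0, 0],
  ],
)

```text
clock: 35.5
position: [0.5402, 0.1584, 0.0904]
tool_rot: [3.142, -0.0, 1.536]
force: [0.7, 2.6, 3.7]
grip_width: -0.0001
```

Contact comes only at z about 0.092 with 3.7 N, so the +y arm was already down at its stop. I'll retreat and run the final measurement.

>>> move_arm(
  jaw=[255, 255, 255, 255, 255, 255, 255, 255, 255],
  dp=[
    [0.025, 0, -0.001],
    [0.025, 0, 0],
    [0, 0, 0],
    [0, 0, -0.05],
    [0, 0, -0.05],
    [0, 0, -0.05],
    [0, 0, -0.05],
    [0, 0, 0],
    [0, 0, 0],
  ],
  rotation=[
    [0, 0, 0],
    [0, 0, 0],
    [0, 0, 0],
    [0, 0, 0],
    [0, 0, 0],
    [0, 0, 0],
    [0, 0, 0],
    [0, 0, 0],
    [0, 0, 0],
  ],
)

```text
clock: 36.62
position: [0.5412, 0.1983, 0.2508]
tool_rot: [-3.141, 0.0, 1.536]
force: [-0.3, 0.3, -0.3]
grip_width: -0.0003
```

>>> move_arm(
  jaw=[255, 255, 255, 255, 255, 255, 255, 255],
  dp=[
    [-0.054, 0, 0],
    [-0.054, 0, 0],
    [-0.054, 0, 0],
    [-0.054, 0, 0],
    [-0.054, 0, 0],
    [-0.054, 0, 0],
    [-0.054, 0, 0],
    [0, 0, 0],
  ],
  rotation=[
    [0, 0, 0],
    [0, 0, 0],
    [0, 0, 0],
    [0, 0, 0],
    [0, 0, 0],
    [0, 0, 0],
    [0, 0, 0],
    [0, 0, 0],
  ],
)

```text
clock: 37.62
position: [0.5299, -0.1073, 0.2504]
tool_rot: [-3.14, 0.001, 1.531]
force: [0.6, 0.8, -0.3]
grip_width: -0.0001
```

```bash
python3 -c "
from meas import *
s=bot.observe();print(s['force'],s['position'],s['clock']);f=report()
for n in f: cv2.imwrite('pics/k_'+n+'.png',f[n])
jb={n:cv2.imread('pics/j_'+n+'.png') for n in f}
def tm(a,b,box,m=6):
    x,y,w,h=box;a,b=[cv2.resize(q[y-m:y+h+m,x-m:x+w+m],None,fx=4,fy=4,interpolation=2) for q in(a,b)];T=a[4*m:-4*m,4*m:-4*m];_,v,_,l=cv2.minMaxLoc(cv2.matchTemplate(b,T,5));return round(v,3),l[0]/4-m,l[1]/4-m
for k,n,b in(('tail','scene',(272,172,24,24)),('+y','scene',(308,222,16,16)),('-y','scene',(243,214,14,12)),('+y','top',(174,162,15,12)),('-y','top',(246,164,15,12)),('cup','top',(194,144,38,40))): print('j->k',k,n,tm(jb[n],f[n],b))
# triangulated ends: -y referenced to patch g, +y to patch i
for k,ref,s0,t0,ms,mt in (('+y','i',(330,287),(476,195),match(f['scene'],cv2.imread('pics/i.png'),235,160,(305,255,50,60)),match(f['top'],cv2.imread('pics/i.png'),160,120,(60,170,60,50),24,400)),('-y','g',(50,243),(767,207),match(f['scene'],cv2.imread('pics/g.png'),235,160,(35,225,50,35)),match(f['top'],cv2.imread('pics/g.png'),160,120,(335,180,60,45),24,400))):
    a=np.array(px(s0,235,160))+ms[1:];b=np.array(px((t0[0]-400,t0[1]),160,120))+mt[1:];ends(k,a,b)
"
```

```text
[ 0.5592007   0.75189347 -0.33990314] [ 0.52985126 -0.10726264  0.25038917] 37.625
tail vs g (0.91, -1.5, 0.0) vs i (0.916, 0.25, 0.0)
+y end vs g scene (0.509, -6.0, 1.25) top (0.723, 6.0, 1.0)
-y end vs g scene (0.797, -1.0, -0.25) top (0.949, 1.25, -0.5)
+y end vs i scene (0.934, 0.25, 0.0) top (0.957, -0.5, 0.0)
-y end vs i scene (0.579, -2.5, 3.75) top (0.786, -4.75, 0.25)
j->k tail scene (0.997, 0.0, 0.0)
j->k +y scene (0.999, 0.0, 0.0)
j->k -y scene (0.994, 0.0, 0.0)
j->k +y top (0.999, 0.0, 0.0)
j->k -y top (0.999, 0.0, 0.0)
j->k cup top (0.999, 0.0, 0.0)
+y [0.5416 0.1622 0.0748] out 0.0472 drop 0.0652 angle 54.1 len 0.0805
-y [ 0.5373 -0.008   0.0645] out 0.0511 drop 0.0755 angle 55.9 len 0.0912
```

```bash
python3 -c "
from workcell import workorder; print(workorder.job_done())"
```

```text
the job is handed in; nothing more can be done
None
```

The brass coupling is on the grooved adaptor and released, with both cam arms swung down. I handed the job in at about 37.7 s, with the gripper clear and reading no contact force.

- **Seating:** the mouth met the collar at the expected height (TCP 0.177 m against 0.178 m predicted), with 24 N on the push.
- **Arms in the final images:** the +y arm measures about 54° below level and the -y arm about 56°, against the 55° stop. The uncertainty is around 3°. Nothing moved during the last check press on +y and the withdrawal.
- **What went wrong on the way:** I pressed the first arms too deep and inward. The coupling rocked in its play, and each arm came back up to roughly 43–47° in turn. I re-pressed the +y arm to a firm stop, then the -y arm gently straight down.
- **Checks that did not agree exactly:**
  - The coupling sits about 1–2 mm toward -y of where it was first seated, within the 3 mm play, with an estimated lean under 1°.
  - The two arms met the finger about 5 mm apart in height.
- **Not confirmed by eye:** the 12 pictures were used up, so the final arm angles come from image matching in code.

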